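# Roll a bar blank into the V-block and butt it against the stop

### The job

Without picking it up, roll the aluminium bar across the bench by pushing on its side with the fingertips, up the little ramp and into the V-block. Once it lies down in the V, push on its free end so that it slides along the V until its other end butts against the stop plate. Leave it resting there and do not disturb the other things on the bench.

Things in the scene. Friction and masses are not known exactly. Their poses are not given: they have to be found in the camera images.
- bar: Plain aluminium round bar, 40 mm diameter, 170 mm long, about 0.5 kg, lying on its side on the bench, parallel to the V-block within 7 degrees. Origin: middle of the bar, on its axis (20 mm above the bench). x runs along the bar, roughly the same way as the V-block's x; y and z turn as it rolls. Smooth and lightly oiled (friction about 0.35), it rolls ahead of a push and soon stops; in the V it slides endwise under a light push.
- vblock: Dark steel V-block, fixed. Origin: on the bench, straight below the V's bottom line. x runs level along the V towards the stop plate, z up. The V is 180 mm long (x -105 to 75 mm), its bottom 2 mm above the bench; its back face rises at 30 degrees to 26 mm high at y 42 mm, then is flat to y 56 mm. The ramp is on its -y side. A bar in the V has its axis at y 0, 25 mm above the bench.
- ramp_lip (a point): On the ramp's top edge: x 0, y -14 mm of the V-block, 10 mm above the bench. Outwards (-y) the ramp falls to the bench over 50 mm; inwards the V's front face falls at 30 degrees to its bottom. As wide as the V. The bar starts on this side, its middle 180 to 260 mm from the V's bottom line, its end 35 to 50 mm short of the stop face. Axes as the V-block's.
- v_open_end (a point): Bottom of the V at its open end: x -105 mm of the V-block, 2 mm above the bench. When the bar is butted, its free end lies 10 mm inside this point, its axis 23 mm above the V's bottom; a fingertip can run over the V behind it. Axes as the V-block's.
- stop_face (a point): Point on the inner face of the stop plate (10 mm thick, 50 mm high, y -33 to 57 mm) that closes the V's +x end: x 75 mm, y 0 of the V-block, 25 mm above the bench, where the centre of the bar's end comes to rest. Axes as the V-block's.
- brush_tin: Bystander: steel tin with brushes, 72 mm in diameter, 100 mm high, 195 mm with the brushes, origin under its centre.
- brass_stub: Bystander: short brass round, 32 mm in diameter, 55 mm high, standing on end, origin under its centre.
- offcuts: Bystander: small pile of thin wood offcuts, about 130 x 100 mm, 25 mm high, origin under its centre.
- tape: Bystander: tape measure, 62 x 36 mm, 60 mm high, origin under its centre.
Mind the look-alikes: they are no part of the job. What is shaped like the bar but purple or red is not meant.

How it is judged:
By the outcome, as a careful person would: the job done as asked, in the order asked, and still so for the second after the job is handed in, with the robot touching nothing.
It also fails if it takes over 54 s, if anything falls off the work surface, if the arm or the gripper's body presses on something with over 40 N, if the wrist force passes 120 N, or if a joint passes its speed limit or range.

### The arm

A 6-joint arm with a two-finger parallel gripper is mounted at the origin on the work surface. World frame = base frame: x ahead of the robot, y to its left, z up, the work surface at z = 0. Lengths are in m, angles in rad, forces in N, time in s.
With the tool pointing down it reaches from about 0.275 to 0.85 m from the base axis. Payload 19 kg.
Tool frame: the origin (TCP) lies midway between the tips of the shut fingers; the grasp point (between the pads) lies 19 mm behind it; y points along the fingers, z is the direction in which the jaws open and shut, and the axes are right-handed (so a half turn about y gives the same grasp; the last joint's range is limited). The gripper opens to 85 mm and grips with 20 to 120 N. Pads are 22 mm wide; open, the fingers measure 114 mm over their backs; the gripper's body (76 mm by 85 mm) begins 54 mm behind the grasp point. The pads swing forward as they close: fully open they stand 13 mm farther back than shut.
Start: joints at [1.161, 0.15, 1.437, -0, 1.554, -0.134], TCP at [0.157, 0.553, 0.231] pointing down, gripper open.
Joint ranges: [-2.8, 2.8], [-0.68, 2.1], [0.12, 2.68], [-1.39, 4.53], [0.16, 2.79], [-2.81, 2.81]. Speed limits (rad/s): [1.89, 1.89, 2.22, 3.01, 3.01, 3.01].

### API

Orientations are given as a rotation vector (axis times angle).
In Python, from station import ctrl, imaging, workorder gives the robot as it stands. The module is installed in compiled form; this text tells all that it offers.
- The arm moves only by the tool move_arm, never from a script. Its argument "targets" is a list of rows, each an object of numbers: "dx", "dy", "dz": the shift along the tool's x, y, z in mm; "wx", "wy", "wz": the turn, a rotation vector about the tool's x, y, z in degrees; "hand": the closure, from -1 (fully open) to 1 (shut). In form: [{"dx": .., "dy": .., "dz": .., "wx": .., "wy": .., "wz": .., "hand": ..}, ...]. A call has 1 to 8 rows; each row shifts and turns the pose as measured when the row begins, along the tool's axes as they then stand; what a row does not reach is not made up. A row lasts 1/12 s, in which the tool goes at most 41.7 mm and 7.16 degrees, less where a joint would pass 70% of its speed; a pose out of reach is approached as far as the arm can. A call is refused whole if a number of a shift passes 41.7 or a number of a turn 7.16, either way. A call with a gripper value outside its range is refused whole. The fingers move at their own pace and stop on an object; "newtons" is the grip in N (left out, the last holds). Time passes only in rows, so rows that do not move let the fingers close. It gives the time, the measured TCP pose, the force and the opening at its end, in the units of the state.
- ctrl.observe(): the state, without advancing time (a new reading comes with each control period).
- imaging.snapshot(name): name is "side" or "top" or "wrist"; returns a dict with "pixels" (480x640x3 uint8, blue, green, red), "vfov" (degrees; the focal length in pixels is half the picture's height over the tangent of half this angle, whatever the lens; pixels are square), "cx", "cy" (the principal point, pixels), "eye" and "rotation" of the camera in the world. Camera axes: x right, y down, z forward; pixel columns grow to the right and rows downward; lengths in m; the calibration is good to about 2 mm. A picture is of the moment at which its call begins. There is no depth.
- workorder.job_done(): hands the job in, once; it reports no verdict.
The state is a dict: "time_s": time; "q": joint angles; "joint_velocities": joint speeds; "joint_torque": joint torques, N m; "position": TCP position; "eef_rot": TCP orientation; "force": force on the tool from outside, world axes, zero at the start; "torque": the same for the moment, N m; "grip_width": finger opening in m.
Only numpy, scipy, OpenCV 4.12 (cv2) and the standard library are available. Lean on these libraries where they do the work, as an engineer would, in place of code of your own. Each camera call takes 0.05 s, during which the arm holds its last target.

## Working session

There is one attempt and no reset: what is moved stays moved. The work goes in short steps, Python scripts to look and compute and a tool call to move; the robot and the scene stay as the last step left them, time stands still between calls to the robot, and variables do not carry over. Pictures are saved under pics/ and viewed, and the job is handed in when it is done.

Besides the shell and the picture viewer there is one more tool, called as name([rows], argument=value, ...), one row to a line, values as JSON. move_arm: Moves the arm, as the interface text tells. Its arguments: {"type":"object","properties":{"targets":{"type":"array","items":{"type":"object","properties":{"dx":{"type":"number"},"dy":{"type":"number"},"dz":{"type":"number"},"wx":{"type":"number"},"wy":{"type":"number"},"wz":{"type":"number"},"hand":{"type":"number"}}}},"newtons":{"type":"number"}},"required":["targets"]}

```bash
mkdir -p pics
cat > h.py <<'E'
import numpy as np,cv2
from station import ctrl,imaging,workorder
def snap(n,f):
    s=imaging.snapshot(n); np.savez(f'{f}.npz',**{k:np.array(v) for k,v in s.items()}); cv2.imwrite(f'pics/{f}.png',np.array(s['pixels'])); return s
def load(f): return dict(np.load(f'{f}.npz'))
def foc(s): return 240/np.tan(np.radians(float(s['vfov']))/2)
def ray(s,u,v):
    d=np.array([(u-float(s['cx']))/foc(s),(v-float(s['cy']))/foc(s),1.]); return np.array(s['eye']),np.array(s['rotation'])@d
def onz(s,u,v,z):
    e,d=ray(s,u,v); return e+d*(z-e[2])/d[2]
def proj(s,p):
    c=np.array(s['rotation']).T@(np.array(p)-np.array(s['eye'])); return c[0]/c[2]*foc(s)+float(s['cx']),c[1]/c[2]*foc(s)+float(s['cy'])
def tri(s1,p1,s2,p2):
    e1,d1=ray(s1,*p1);e2,d2=ray(s2,*p2)
    t=np.linalg.lstsq(np.c_[d1,-d2],e2-e1,rcond=None)[0]
    a=e1+d1*t[0];b=e2+d2*t[1]; return (a+b)/2,np.linalg.norm(a-b)
E
python3 - <<'E'
from h import *
for n in ['side','top','wrist']:
    s=snap(n,n+'0'); print(n,s['vfov'],s['cx'],s['cy'],s['eye'],np.round(s['rotation'],3).tolist())
print(ctrl.observe())
E
```

```text
side 57.71915186974513 318.8208630325667 242.40674179812493 [ 0.32873269 -0.69216601  0.59549805] [-2.163, 0.499, -0.225]
top 46.52299993844598 318.41573077212735 242.6804892520049 [ 0.43809696 -0.04808037  1.24413582] [-2.122, 2.17, -0.131]
wrist 65.29596299982846 321.2779128487075 240.82908886851848 [0.08152824 0.57396137 0.37412183] [2.298, 1.737, 0.271]
{'time_s': 0.15, 'q': array([ 1.16100343e+00,  1.50860680e-01,  1.43782925e+00, -1.15559605e-05,
        1.55380938e+00, -1.34024287e-01]), 'joint_velocities': array([-0.00012265, -0.00226103, -0.00186648,  0.00117857, -0.00027478,
        0.002567  ]), 'joint_torque': array([ 3.86575775e-03, -7.13379622e+01, -5.71044910e+01, -2.10033127e-04,
        6.92564092e-03,  3.60280893e-06]), 'position': array([0.15652865, 0.55309777, 0.2308473 ]), 'eef_rot': array([-1.56081313,  0.21667302, -0.21630702]), 'force': array([-0.74474836, -0.17596661,  0.39464533]), 'torque': array([-0.01708999,  0.02758669,  0.01592052]), 'grip_width': 0.085272515902349}
```

```bash
python3 - <<'E'
t=open('h.py').read()
t=t.replace("np.array(s['rotation'])","R(s)")
t=t.replace("def foc","def R(s): return cv2.Rodrigues(np.array(s['rotation'],float))[0]\ndef foc",1)
open('h.py','w').write(t)
E
python3 -c "
from h import *
for n in ['side','top','wrist']: print(n,R(load(n+'0')).round(2).tolist())"
```

```text
side [[0.9, -0.27, 0.33], [-0.43, -0.53, 0.73], [-0.02, -0.8, -0.6]]
top [[-0.02, -0.99, 0.13], [-1.0, 0.02, 0.01], [-0.01, -0.13, -0.99]]
wrist [[0.27, 0.92, 0.29], [0.96, -0.26, -0.08], [-0.0, 0.31, -0.95]]
```

View pics/side0.png

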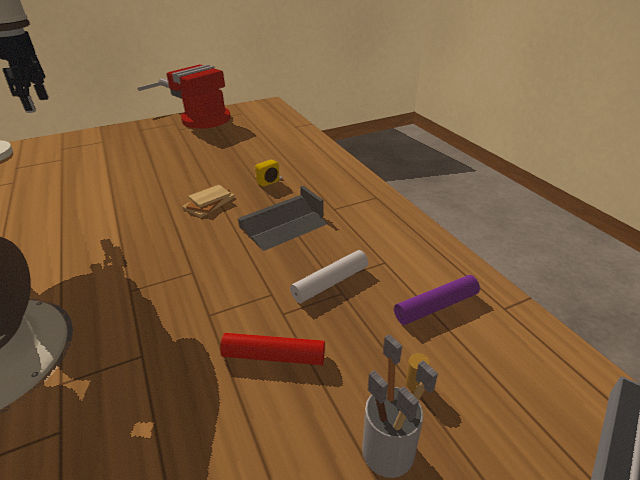

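View pics/top0.png

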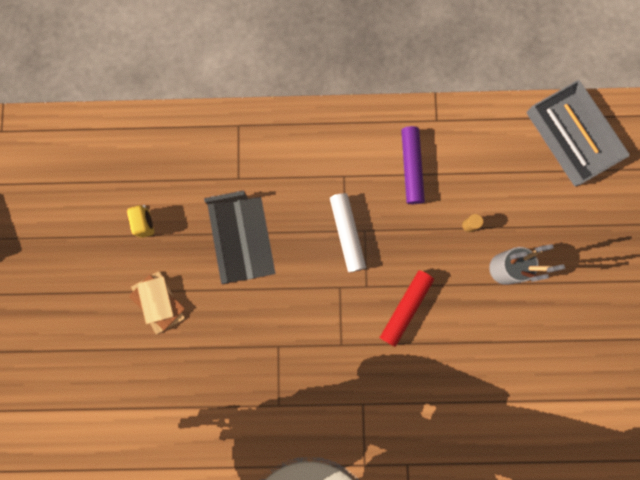

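View pics/wrist0.png

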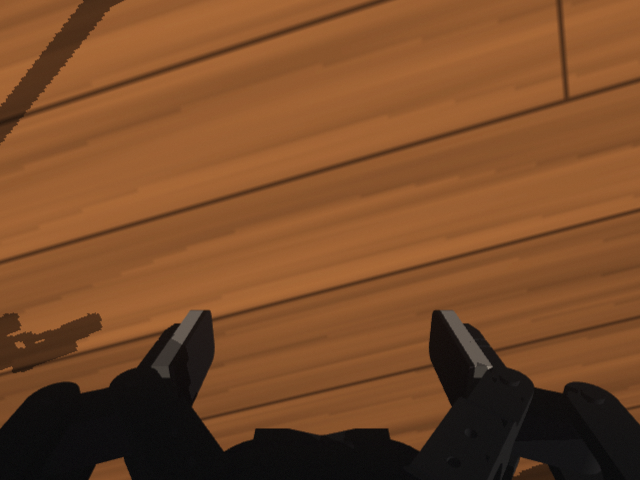

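Run:
```python
from h import *
t=cv2.imread('pics/top0.png'); c=t[170:300,190:390]; cv2.imwrite('pics/topz.png',cv2.resize(c,None,fx=4,fy=4,interpolation=cv2.INTER_CUBIC))
s=cv2.imread('pics/side0.png'); c=s[170:320,220:390]; cv2.imwrite('pics/sidez.png',cv2.resize(c,None,fx=4,fy=4,interpolation=cv2.INTER_CUBIC))
for n,im,x0,x1,y0,y1 in [('top',t,320,375,185,280),('side',s,280,380,240,315)]:
    hsv=cv2.cvtColor(im,cv2.COLOR_BGR2HSV); m=((hsv[...,1]<60)&(hsv[...,2]>100)).astype(np.uint8)
    m2=np.zeros_like(m); m2[y0:y1,x0:x1]=m[y0:y1,x0:x1]
    ct=max(cv2.findContours(m2,0,1)[0],key=cv2.contourArea); r=cv2.minAreaRect(ct); print(n,cv2.contourArea(ct),r,cv2.boxPoints(r).round(1).tolist())
    if n=='top':
        S=load('top0')
        for z in (.02,.03,.04): print(z,[onz(S,*p,z).round(4).tolist() for p in cv2.boxPoints(r)])
```

```text
top 1315.0 ((347.0882873535156, 231.85296630859375), (78.82408142089844, 18.190170288085938), 75.96376037597656) [[328.70001220703125, 195.8000030517578], [346.3999938964844, 191.39999389648438], [365.5, 267.8999938964844], [347.79998779296875, 272.29998779296875]]
0.02 [[0.7087, -0.0597, 0.02], [0.7179, -0.0994, 0.02], [0.5453, -0.1365, 0.02], [0.5364, -0.0975, 0.02]]
0.03 [[0.7065, -0.0596, 0.03], [0.7156, -0.099, 0.03], [0.5444, -0.1358, 0.03], [0.5356, -0.0971, 0.03]]
0.04 [[0.7043, -0.0595, 0.04], [0.7133, -0.0986, 0.04], [0.5435, -0.1351, 0.04], [0.5348, -0.0967, 0.04]]
side 1471.0 ((328.79931640625, 275.38214111328125), (20.11178970336914, 82.28276062011719), 61.38954162597656) [[287.8999938964844, 286.29998779296875], [360.1000061035156, 246.89999389648438], [369.70001220703125, 264.5], [297.5, 303.8999938964844]]
```

View pics/topz.png

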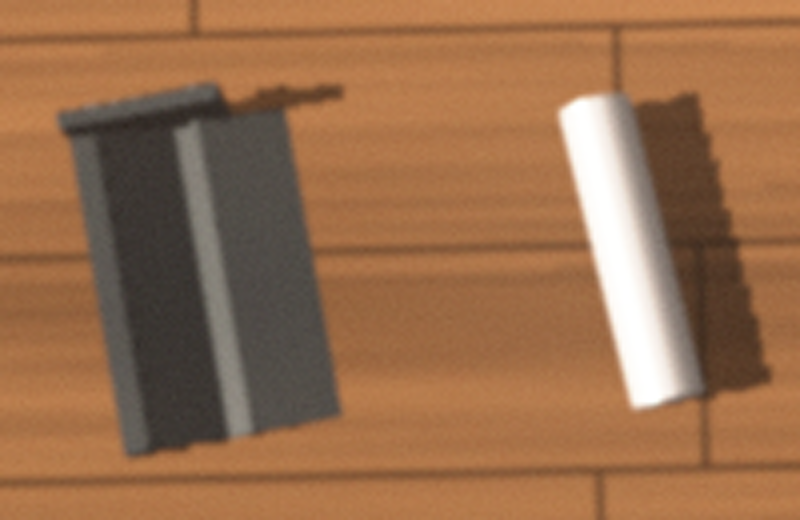

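View pics/sidez.png

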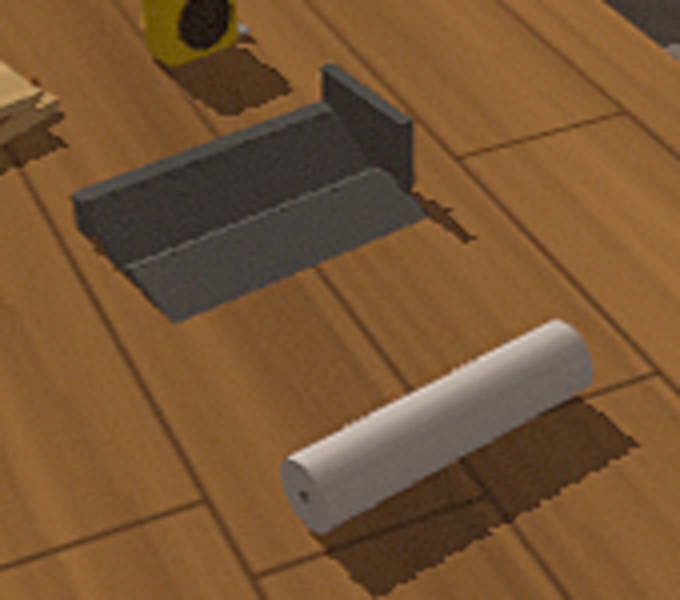

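Run:
```python
from h import *
T=load('top0');S=load('side0')
tz=lambda x,y:(190+(x-1.5)/4,170+(y-1.5)/4)
sz=lambda x,y:(220+(x-1.5)/4,170+(y-1.5)/4)
P={}
for n,p,z in [('out_far',(286,110),0),('out_near',(340,412),0),('lip_near',(250,432),.01),('lip_far',(200,121),.01),('bot_near',(228,437),.002),('bot_far',(177,128),.002),('flat_near',(149,447),.026),('flat_far',(97,135),.026),('back_near',(128,455),.026),('back_far',(75,140),.026),('plate_r',(215,85),.05),('plate_l',(60,113),.05),('plate_ri',(222,103),.05),('plate_li',(66,130),.05)]:
    P[n]=onz(T,*tz(*p),z); print(n,P[n].round(4))
for a,b in [('out_near','out_far'),('lip_near','lip_far'),('bot_near','bot_far'),('flat_near','flat_far'),('back_near','back_far')]:
    d=P[b]-P[a]; print(a,np.linalg.norm(d),np.degrees(np.arctan2(d[1],d[0])))
for n,a,b in [('lip_near',(250,432),(135,267)),('lip_far',(200,121),(378,168)),('out_near',(340,412),(178,322)),('out_far',(286,110),(425,215)),('plate_r_out',(215,85),(412,122)),('back_near',(128,455),(75,195)),
  ]:
    p,e=tri(T,tz(*a),S,sz(*b)); print('tri',n,p.round(4),round(e,4))
# bar end: silhouette
print('bar side rays: bar axis proj check')
```

```text
out_far [0.7139 0.094  0.    ]
out_near [0.541  0.0651 0.    ]
lip_near [0.5302 0.1142 0.01  ]
lip_far [0.7066 0.1415 0.01  ]
bot_near [0.5283 0.1276 0.002 ]
bot_far [0.7046 0.1559 0.002 ]
flat_near [0.522  0.1675 0.026 ]
flat_far [0.6965 0.1966 0.026 ]
back_near [0.5179 0.179  0.026 ]
back_far [0.694  0.2089 0.026 ]
plate_r [0.7178 0.1271 0.05  ]
plate_l [0.7042 0.2121 0.05  ]
plate_ri [0.7076 0.1233 0.05  ]
plate_li [0.6946 0.2088 0.05  ]
out_near 0.17532931423304357 9.482653628043515
lip_near 0.17847078255573698 8.799028197443596
bot_near 0.1785454088803345 9.113982134030392
flat_near 0.17691222696618558 9.476813869244967
back_near 0.1785944440910971 9.640364681998475
tri lip_near [0.5313 0.1142 0.0085] 0.0021
tri lip_far [0.7035 0.1422 0.011 ] 0.0058
tri out_near [ 0.5407  0.0653 -0.0008] 0.0007
tri out_far [0.7115 0.0944 0.002 ] 0.004
tri plate_r_out [0.7179 0.1276 0.0475] 0.0009
tri back_near [0.5182 0.1793 0.0241] 0.0004
bar side rays: bar axis proj check
```

```bash
cat >> h.py <<'E'
th=np.radians(9.2); EX=np.array([np.cos(th),np.sin(th),0]); EY=np.array([-np.sin(th),np.cos(th),0]); O=np.array([.6319,.1444,0])
def st():
    o=ctrl.observe(); Rt=cv2.Rodrigues(np.array(o['eef_rot']))[0]; p=np.array(o['position']); r=p-O
    print('t',round(o['time_s'],2),'p',p.round(4),'V',round(r@EX*1000,1),round(r@EY*1000,1),'w',round(o['grip_width'],3),'F',np.round(o['force'],1),'q',np.round(o['q'],2))
    z=Rt[:,2]; print('yaw tool z',np.degrees(np.arctan2(z[1],z[0])).round(1),'toolx',Rt[:,0].round(3),'tooly',Rt[:,1].round(3)); return p,Rt
def V(x,y,z): return O+x/1000*EX+y/1000*EY+np.array([0,0,z/1000])
def togo(p,tgt,Rt): print('tool mm',(Rt.T@(tgt-p)*1000).round(1))
E
python3 - <<'E'
from h import *
p,Rt=st()
togo(p,V(-45,-290,120),Rt)
E
```

```text
t 0.15 p [0.1565 0.5531 0.2308] V -403.9 479.4 w 0.085 F [-0.7 -0.2  0.4] q [ 1.16  0.15  1.44 -0.    1.55 -0.13]
yaw tool z 74.2 toolx [ 0.962 -0.272 -0.   ] tooly [-0.    -0.001 -1.   ]
tool mm [ 650.5  111.3 -545.6]
```

Run:
```python
from h import *
p,Rt=st()
d=(V(-45,-290,230)-p); d[2]=0; d/=np.linalg.norm(d)
A=Rt.copy()
for i in range(16):
    v=A.T@d*40; print(i,v.round(0))
    if i<9: A=A@cv2.Rodrigues(np.array([0,np.radians(7.16),0]))[0]
```

```text
t 0.15 p [0.1565 0.5531 0.2308] V -403.9 479.4 w 0.085 F [-0.7 -0.2  0.4] q [ 1.16  0.15  1.44 -0.    1.55 -0.13]
yaw tool z 74.2 toolx [ 0.962 -0.272 -0.   ] tooly [-0.    -0.001 -1.   ]
0 [ 31.   0. -26.]
1 [ 34.   0. -22.]
2 [ 36.   0. -17.]
3 [ 38.   0. -13.]
4 [39.  0. -8.]
5 [40.  0. -3.]
6 [40.  0.  2.]
7 [39.  0.  7.]
8 [38.  0. 12.]
9 [36.  0. 17.]
10 [36.  0. 17.]
11 [36.  0. 17.]
12 [36.  0. 17.]
13 [36.  0. 17.]
14 [36.  0. 17.]
15 [36.  0. 17.]
```

move_arm([
  {"dx": 31,"dz": -26,"wy": 7.1},
  {"dx": 34,"dz": -22,"wy": 7.1},
  {"dx": 36,"dz": -17,"wy": 7.1},
  {"dx": 38,"dz": -13,"wy": 7.1},
  {"dx": 39,"dz": -8,"wy": 7.1},
  {"dx": 40,"dz": -3,"wy": 7.1},
  {"dx": 40,"dz": 2,"wy": 7.1},
  {"dx": 39,"dz": 7,"wy": 7.1},
])

```text
invalid input at $.targets[0]: expected keys dx, dy, dz, wx, wy, wz, hand
```

Run:
```python
from h import *
p,Rt=st()
togo(p,V(-45,-290,120),Rt)
```

```text
t 0.15 p [0.1565 0.5531 0.2308] V -403.9 479.4 w 0.085 F [-0.7 -0.2  0.4] q [ 1.16  0.15  1.44 -0.    1.55 -0.13]
yaw tool z 74.2 toolx [ 0.962 -0.272 -0.   ] tooly [-0.    -0.001 -1.   ]
tool mm [ 650.5  111.3 -545.6]
```

move_arm([
  {"dx": 31,"dy": 0,"dz": -26,"wx": 0,"wy": 7.1,"wz": 0,"hand": -1},
  {"dx": 34,"dy": 0,"dz": -22,"wx": 0,"wy": 7.1,"wz": 0,"hand": -1},
  {"dx": 36,"dy": 0,"dz": -17,"wx": 0,"wy": 7.1,"wz": 0,"hand": -1},
  {"dx": 38,"dy": 0,"dz": -13,"wx": 0,"wy": 7.1,"wz": 0,"hand": -1},
  {"dx": 39,"dy": 0,"dz": -8,"wx": 0,"wy": 7.1,"wz": 0,"hand": -1},
  {"dx": 40,"dy": 0,"dz": -3,"wx": 0,"wy": 7.1,"wz": 0,"hand": -1},
  {"dx": 40,"dy": 0,"dz": 2,"wx": 0,"wy": 7.1,"wz": 0,"hand": -1},
  {"dx": 39,"dy": 0,"dz": 7,"wx": 0,"wy": 7.1,"wz": 0,"hand": -1},
])

```text
time_s: 0.82
position: [0.3367, 0.2809, 0.2277]
eef_rot: [-1.34, 0.989, -0.987]
force: [1.4, 0.2, -0.2]
grip_width: 0.0852
```

Run:
```python
from h import *
p,Rt=st()
togo(p,V(-45,-290,120),Rt)
```

```text
t 0.82 p [0.3367 0.2809 0.2277] V -269.6 181.9 w 0.085 F [ 1.4  0.2 -0.2] q [ 0.52 -0.13  1.73 -0.    1.55  0.22]
yaw tool z 17.0 toolx [ 0.293 -0.956  0.002] tooly [-0.003 -0.003 -1.   ]
tool mm [497.9 108.  158.7]
```

move_arm([
  {"dx": 38,"dy": 0,"dz": 8,"wx": 0,"wy": 4,"wz": 0,"hand": -1},
  {"dx": 38,"dy": 0,"dz": 12,"wx": 0,"wy": 3.8,"wz": 0,"hand": -1},
  {"dx": 38,"dy": 0,"dz": 17,"wx": 0,"wy": 0,"wz": 0,"hand": -1},
  {"dx": 38,"dy": 0,"dz": 17,"wx": 0,"wy": 0,"wz": 0,"hand": -1},
  {"dx": 38,"dy": 0,"dz": 17,"wx": 0,"wy": 0,"wz": 0,"hand": -1},
  {"dx": 38,"dy": 0,"dz": 17,"wx": 0,"wy": 0,"wz": 0,"hand": -1},
  {"dx": 38,"dy": 0,"dz": 17,"wx": 0,"wy": 0,"wz": 0,"hand": -1},
  {"dx": 38,"dy": 0,"dz": 17,"wx": 0,"wy": 0,"wz": 0,"hand": -1},
])

```text
time_s: 1.48
position: [0.5071, -0.0047, 0.2284]
eef_rot: [-1.276, 1.103, -1.105]
force: [0.5, 0.8, 0.8]
grip_width: 0.0854
```

Run:
```python
from h import *
p,Rt=st()
togo(p,V(-45,-290,120),Rt)
```

```text
t 1.48 p [ 0.5071 -0.0047  0.2284] V -147.0 -127.2 w 0.085 F [0.5 0.8 0.8] q [-0.16  0.01  1.59 -0.    1.54 -0.3 ]
yaw tool z 8.2 toolx [ 0.142 -0.99   0.002] tooly [-0.001 -0.002 -1.   ]
tool mm [160.7 108.7 105. ]
```

move_arm([
  {"dx": 34,"dy": 0,"dz": 22,"wx": 0,"wy": -1,"wz": 0,"hand": -1},
  {"dx": 34,"dy": 0,"dz": 22,"wx": 0,"wy": 0,"wz": 0,"hand": -1},
  {"dx": 34,"dy": 0,"dz": 22,"wx": 0,"wy": 0,"wz": 0,"hand": -1},
  {"dx": 34,"dy": 0,"dz": 22,"wx": 0,"wy": 0,"wz": 0,"hand": -1},
  {"dx": 32,"dy": 10,"dz": 22,"wx": 0,"wy": 0,"wz": 0,"hand": -1},
  {"dx": 0,"dy": 35,"dz": 0,"wx": 0,"wy": 0,"wz": 0,"hand": -1},
  {"dx": 0,"dy": 35,"dz": 0,"wx": 0,"wy": 0,"wz": 0,"hand": -1},
  {"dx": 0,"dy": 20,"dz": 0,"wx": 0,"wy": 0,"wz": 0,"hand": -1},
])

```text
time_s: 2.15
position: [0.6491, -0.1704, 0.127]
eef_rot: [-1.278, 1.089, -1.104]
force: [-0.6, 0.9, -0.3]
grip_width: 0.0851
```

Run:
```python
from h import *
p,Rt=st()
togo(p,V(-45,-290,10),Rt)
s=snap('wrist','wrist1');snap('top','top1');snap('side','side1')
a=np.hstack([cv2.imread('pics/top1.png')[130:330,240:480],cv2.imread('pics/side1.png')[170:370,220:460]]);cv2.imwrite('pics/c1.png',cv2.resize(a,None,fx=1.6,fy=1.6))
```

```text
t 2.15 p [ 0.6491 -0.1704  0.127 ] V -33.3 -313.5 w 0.085 F [-0.6  0.9 -0.3] q [-0.37  0.39  1.34 -0.    1.4  -0.52]
yaw tool z 8.7 toolx [ 0.152 -0.988  0.007] tooly [ 0.006 -0.006 -1.   ]
tool mm [-24.2 116.8 -12.5]
```

View pics/c1.png

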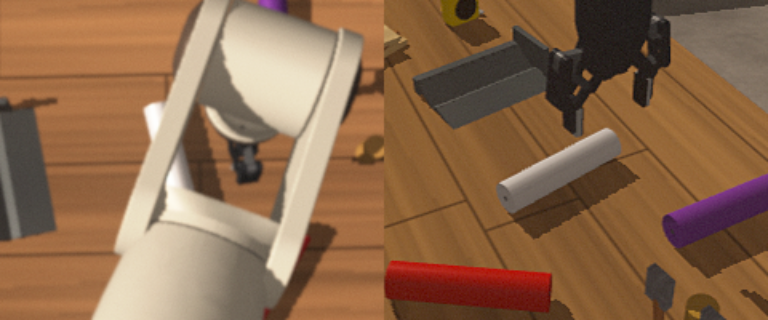

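View pics/wrist1.png

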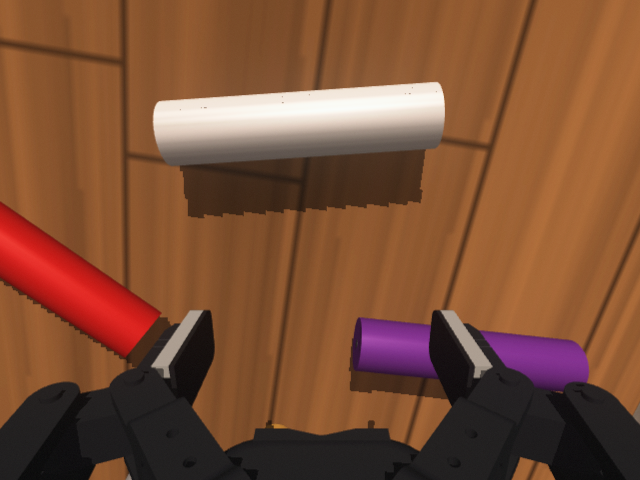

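Run:
```python
from h import *
T=load('top0');W=load('wrist1')
def vf(p): r=p-O; return (r@EX*1000).round(1),(r@EY*1000).round(1),(p[2]*1000).round(1)
for n,q in [('purple',(405,203)),('purpleR',(423,202)),('redL',(417,271)),('redR',(432,274)),('stub',(470,228))]: print(n,vf(onz(T,*q,.02)))
for n,q in [('purple wr',(357,350)),('red wr tip',(160,313)),('bar left end c',(160,133)),('bar right end c',(442,115))]: print(n,vf(onz(W,*q,.02)),vf(onz(W,*q,.03)))
c=onz(T,347.1,231.85,.025);print('bar c top',vf(c))
# axis ends: top short edge mids & wrist short edge mids
print(tri(T,(337.5,193.6),W,(442,115)),tri(T,(356.6,270.1),W,(160,133)))
for z in (.0,.02): print(proj(W,[.2,.2,z]))
```

```text
purple (np.float64(-4.1), np.float64(-377.9), np.float64(20.0))
purpleR (np.float64(-9.3), np.float64(-417.7), np.float64(20.0))
redL (np.float64(-157.7), np.float64(-373.1), np.float64(20.0))
redR (np.float64(-170.2), np.float64(-404.0), np.float64(20.0))
stub (np.float64(-85.7), np.float64(-507.6), np.float64(20.0))
purple wr (np.float64(-5.5), np.float64(-406.7), np.float64(20.0)) (np.float64(-6.6), np.float64(-399.8), np.float64(30.0))
red wr tip (np.float64(-153.6), np.float64(-372.5), np.float64(20.0)) (np.float64(-148.8), np.float64(-367.0), np.float64(30.0))
bar left end c (np.float64(-135.0), np.float64(-243.2), np.float64(20.0)) (np.float64(-130.9), np.float64(-242.9), np.float64(30.0))
bar right end c (np.float64(44.8), np.float64(-234.0), np.float64(20.0)) (np.float64(41.6), np.float64(-234.0), np.float64(30.0))
bar c top (np.float64(-45.1), np.float64(-238.5), np.float64(25.0))
(array([ 0.71302281, -0.07945364,  0.02145975]), np.float64(3.118380321465226e-05)) (array([ 0.5402473 , -0.11658272,  0.02686631]), np.float64(7.228830423491714e-05))
(np.float64(-696.7826116520408), np.float64(-860.8965067802792))
(np.float64(-852.2006947650532), np.float64(-1010.5509203471593))
```

move_arm([
  {"dx": -12,"dy": 35,"dz": -6,"wx": 0,"wy": -0.5,"wz": 0,"hand": -1},
  {"dx": -12,"dy": 35,"dz": -6,"wx": 0,"wy": 0,"wz": 0,"hand": -1},
  {"dx": 0,"dy": 25,"dz": 0,"wx": 0,"wy": 0,"wz": 0,"hand": -1},
  {"dx": 0,"dy": 0,"dz": 0,"wx": 0,"wy": 0,"wz": 0,"hand": -1},
])

```text
time_s: 2.63
position: [0.6379, -0.1483, 0.0425]
eef_rot: [-1.277, 1.069, -1.106]
force: [-0.3, -0.3, -1.7]
grip_width: 0.0854
```

Run:
```python
from h import *
p,Rt=st()
togo(p,V(-45,-285,-2),Rt)
snap('side','side2')
a=cv2.imread('pics/side2.png')[170:370,220:460];cv2.imwrite('pics/c2.png',cv2.resize(a,None,fx=3,fy=3))
```

```text
t 2.63 p [ 0.6379 -0.1483  0.0425] V -40.8 -289.9 w 0.085 F [-0.3 -0.3 -1.7] q [-0.34  0.42  1.49 -0.    1.21 -0.51]
yaw tool z 9.4 toolx [ 0.162 -0.987  0.014] tooly [ 0.019 -0.011 -1.   ]
tool mm [-5.5 44.4 -4.9]
```

View pics/c2.png

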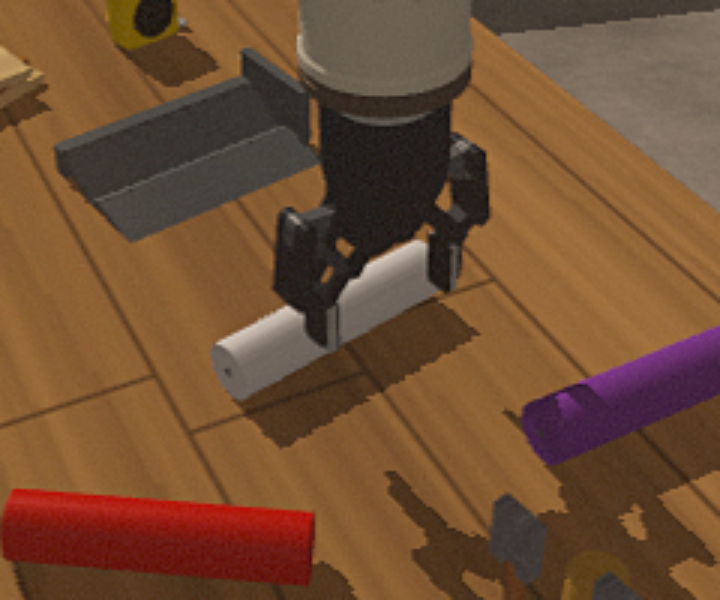

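```bash
cat >> h.py <<'E'
def level(Rt):
    a=Rt[:,1]; ax=np.cross(a,[0,0,-1.]); l=Rt.T@ax*57.3; z=Rt[:,2]; l[1]=np.degrees(np.arctan2(z[1],z[0]))-9.2; print('level w',l.round(2))
E
python3 - <<'E'
from h import *
p,Rt=st();level(Rt)
S=load('side2')
for z in (30,40,50,55,60):
  for x in (-98,-83): print(z,x,[ (np.array(proj(S,V(x,-290+k,z)))-[220,170])*3 for k in (-11,11)])
E
```

```text
t 2.68 p [ 0.639  -0.1485  0.0454] V -39.8 -290.3 w 0.086 F [0.6 0.9 1. ] q [-0.34  0.42  1.48 -0.    1.22 -0.51]
yaw tool z 9.4 toolx [ 0.162 -0.987  0.015] tooly [ 0.022 -0.012 -1.   ]
level w [-1.13  0.15  0.86]
30 -98 [array([321.71721395, 388.72082518]), array([301.33555077, 368.71140982])]
30 -83 [array([341.37937204, 378.81098264]), array([320.81406698, 359.13970016])]
40 -98 [array([321.60084459, 376.8858046 ]), array([301.07165014, 356.94279296])]
40 -83 [array([341.40974365, 367.0009282 ]), array([320.69415223, 347.3975228 ])]
50 -98 [array([321.48272215, 364.87249217]), array([300.80384609, 345.00010351])]
50 -83 [array([341.44056897, 355.01444888]), array([320.57247839, 335.48309309])]
55 -98 [array([321.42299111, 358.79771273]), array([300.66845311, 338.96227018])]
55 -83 [array([341.45615496, 348.95380985]), array([320.51096967, 329.46009478])]
60 -98 [array([321.36280672, 352.67682843]), array([300.53205136, 332.87945058])]
60 -83 [array([341.47185824, 342.84756163]), array([320.44900646, 323.39259273])]
```

move_arm([
  {"dx": 0,"dy": 20,"dz": -4,"wx": -1.1,"wy": 0.1,"wz": 0.9,"hand": -1},
  {"dx": 0,"dy": 20,"dz": 0,"wx": 0,"wy": 0,"wz": 0,"hand": -1},
  {"dx": 0,"dy": 7,"dz": 0,"wx": 0,"wy": 0,"wz": 0,"hand": -1},
  {"dx": 0,"dy": 0,"dz": 0,"wx": 0,"wy": 0,"wz": 0,"hand": -1},
])

```text
time_s: 3.02
position: [0.642, -0.1513, 0.011]
eef_rot: [-1.275, 1.076, -1.099]
force: [0.5, 0.3, 0.4]
grip_width: 0.0854
```

Run:
```python
from h import *
p,Rt=st();level(Rt)
togo(p,V(-45,-285,-2),Rt)
```

```text
t 3.02 p [ 0.642  -0.1513  0.011 ] V -37.3 -293.5 w 0.085 F [0.5 0.3 0.4] q [-0.35  0.47  1.49  0.    1.17 -0.51]
yaw tool z 9.3 toolx [ 0.162 -0.987  0.006] tooly [ 0.014 -0.004 -1.   ]
level w [-0.77  0.11  0.36]
tool mm [-8.6 12.8 -7.9]
```

move_arm([
  {"dx": 0,"dy": 8,"dz": -8,"wx": -0.8,"wy": 0,"wz": 0.4,"hand": -1},
  {"dx": 0,"dy": 5,"dz": 0,"wx": 0,"wy": 0,"wz": 0,"hand": -1},
  {"dx": -8,"dy": 0,"dz": 0,"wx": 0,"wy": 0,"wz": 0,"hand": -1},
  {"dx": -8,"dy": 0,"dz": 0,"wx": 0,"wy": 0,"wz": 0,"hand": -1},
  {"dx": -8,"dy": 0,"dz": 0,"wx": 0,"wy": 0,"wz": 0,"hand": -1},
  {"dx": -8,"dy": 0,"dz": 0,"wx": 0,"wy": 0,"wz": 0,"hand": -1},
])

```text
time_s: 3.52
position: [0.6312, -0.1211, 0.0047]
eef_rot: [-1.279, 1.084, -1.095]
force: [-0.1, -1.0, 0.5]
grip_width: 0.0853
```

```bash
cat >> h.py <<'E'
def vf(p): r=p-O; return [round(float(v),1) for v in (r@EX*1000,r@EY*1000,p[2]*1000)]
def bar(W,zc=.02,show=None):
    im=np.array(W['pixels']); hsv=cv2.cvtColor(im,cv2.COLOR_BGR2HSV); m=((hsv[...,1]<60)&(hsv[...,2]>110)).astype(np.uint8); m[300:]=0
    cs=cv2.findContours(m,0,1)[0]; ct=max(cs,key=cv2.contourArea); r=cv2.minAreaRect(ct); print('area',cv2.contourArea(ct),'rect',np.round(r[0]),np.round(r[1]),round(r[2],1))
    b=cv2.boxPoints(r); b=b[np.argsort(b[:,0])]; L=b[:2].mean(0);Rr=b[2:].mean(0)
    print('ends',vf(onz(W,*L,zc)),vf(onz(W,*Rr,zc)))
E
python3 - <<'E'
from h import *
p,Rt=st();level(Rt)
W=snap('wrist','wrist3');bar(W)
E
```

```text
t 3.52 p [ 0.6312 -0.1211  0.0047] V -43.1 -262.0 w 0.085 F [-0.1 -1.   0.5] q [-0.31  0.45  1.54 -0.    1.15 -0.47]
yaw tool z 9.2 toolx [ 0.16  -0.987  0.004] tooly [ 0.007 -0.003 -1.   ]
level w [-0.35  0.02  0.2 ]
area 52501.5 rect [313. 249.] [101. 552.] 88.2
ends [-145.5, -231.4, 20.0] [53.6, -225.3, 20.0]
```

View pics/wrist3.png

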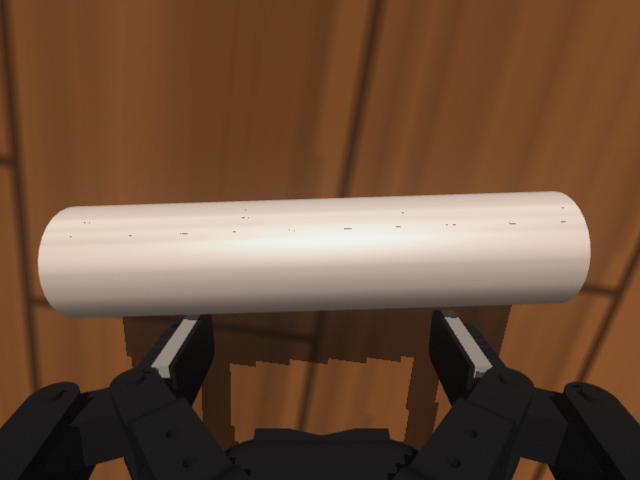

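move_arm([
  {"dx": -4,"dy": 6,"dz": 0,"wx": -0.3,"wy": 0,"wz": 0.2,"hand": -1},
  {"dx": -7,"dy": 2,"dz": 0,"wx": 0,"wy": 0,"wz": 0,"hand": -1},
  {"dx": -9,"dy": 0,"dz": 0,"wx": 0,"wy": 0,"wz": 0,"hand": -1},
  {"dx": -10,"dy": 0,"dz": 0,"wx": 0,"wy": 0,"wz": 0,"hand": -1},
  {"dx": -10,"dy": 0,"dz": 0,"wx": 0,"wy": 0,"wz": 0,"hand": -1},
  {"dx": -10,"dy": 0,"dz": 0,"wx": 0,"wy": 0,"wz": 0,"hand": -1},
  {"dx": -10,"dy": 0,"dz": 0,"wx": 0,"wy": 0,"wz": 0,"hand": -1},
  {"dx": -10,"dy": 0,"dz": 0,"wx": 0,"wy": 0,"wz": 0,"hand": -1},
])

```text
time_s: 4.23
position: [0.6184, -0.0431, -0.0041]
eef_rot: [-1.281, 1.089, -1.088]
force: [0.1, -0.5, 0.4]
grip_width: 0.0856
```

Run:
```python
from h import *
p,Rt=st();level(Rt)
W=snap('wrist','wrist4');bar(W)
```

```text
t 4.23 p [ 0.6184 -0.0431 -0.0041] V -43.3 -183.0 w 0.086 F [ 0.1 -0.5  0.4] q [-0.19  0.42  1.6   0.    1.13 -0.36]
yaw tool z 9.3 toolx [ 0.162 -0.987 -0.001] tooly [-0.     0.001 -1.   ]
level w [ 0.    0.09 -0.06]
area 52828.5 rect [309. 252.] [ 94. 592.] 90.0
ends [-147.1, -147.6, 20.0] [53.0, -147.4, 20.0]
```

View pics/wrist4.png

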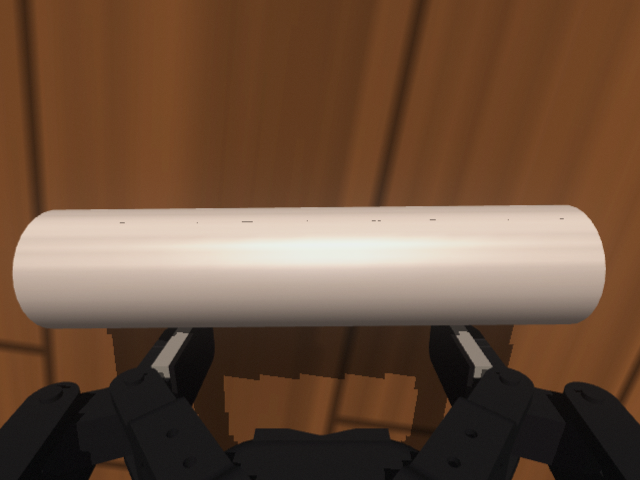

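move_arm([
  {"dx": -10,"dy": -1,"dz": 0,"wx": 0,"wy": 0,"wz": 0,"hand": -1},
  {"dx": -10,"dy": -1,"dz": 0,"wx": 0,"wy": 0,"wz": 0,"hand": -1},
  {"dx": -10,"dy": -1,"dz": 0,"wx": 0,"wy": 0,"wz": 0,"hand": -1},
  {"dx": -10,"dy": -1,"dz": 0,"wx": 0,"wy": 0,"wz": 0,"hand": -1},
  {"dx": -9,"dy": -1,"dz": 0,"wx": 0,"wy": 0,"wz": 0,"hand": -1},
  {"dx": -8,"dy": -1,"dz": 0,"wx": 0,"wy": 0,"wz": 0,"hand": -1},
  {"dx": -8,"dy": -1,"dz": 0,"wx": 0,"wy": 0,"wz": 0,"hand": -1},
  {"dx": -8,"dy": -1,"dz": 0,"wx": 0,"wy": 0,"wz": 0,"hand": -1},
])

```text
time_s: 4.95
position: [0.6051, 0.0383, 0.0052]
eef_rot: [-1.281, 1.089, -1.087]
force: [-0.2, 0.0, -0.8]
grip_width: 0.0858
```

Run:
```python
from h import *
p,Rt=st();level(Rt)
W=snap('wrist','wrist5');bar(W)
```

```text
t 4.95 p [0.6051 0.0383 0.0052] V -43.5 -100.5 w 0.086 F [-0.2  0.  -0.8] q [-0.06  0.38  1.62  0.    1.13 -0.23]
yaw tool z 9.4 toolx [ 0.162 -0.987 -0.001] tooly [ 0.     0.001 -1.   ]
level w [-0.02  0.15 -0.08]
area 51443.0 rect [308. 250.] [ 97. 547.] 90.0
ends [-147.2, -67.9, 20.0] [51.6, -67.6, 20.0]
```

View pics/wrist5.png

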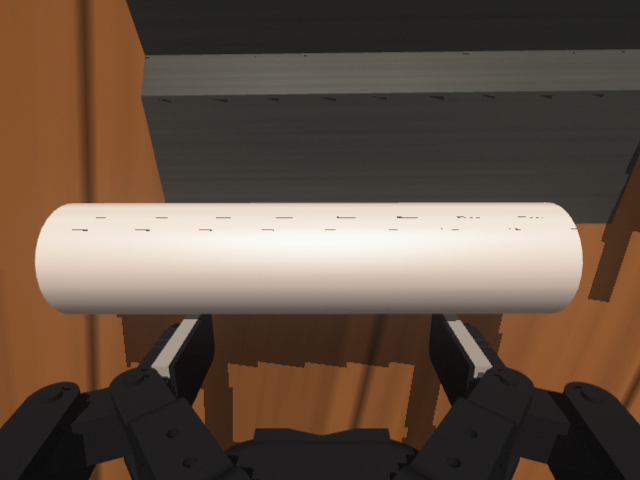

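move_arm([
  {"dx": -7,"dy": 0,"dz": 0,"wx": 0,"wy": 0,"wz": 0,"hand": -1},
  {"dx": -7,"dy": 0,"dz": 0,"wx": 0,"wy": 0,"wz": 0,"hand": -1},
  {"dx": -7,"dy": 0,"dz": 0,"wx": 0,"wy": 0,"wz": 0,"hand": -1},
  {"dx": -7,"dy": -1,"dz": 0,"wx": 0,"wy": 0,"wz": 0,"hand": -1},
  {"dx": -6,"dy": -1,"dz": 0,"wx": 0,"wy": 0,"wz": 0,"hand": -1},
  {"dx": -5,"dy": -1,"dz": 0,"wx": 0,"wy": 0,"wz": 0,"hand": -1},
])

```text
time_s: 5.5
position: [0.5992, 0.0794, 0.0095]
eef_rot: [-1.281, 1.086, -1.091]
force: [1.4, -5.4, 3.5]
grip_width: 0.0854
```

Run:
```python
from h import *
p,Rt=st();level(Rt)
W=snap('wrist','wrist6');bar(W,.028)
```

```text
t 5.5 p [0.5992 0.0794 0.0095] V -42.7 -59.0 w 0.085 F [ 1.4 -5.4  3.5] q [ 0.    0.37  1.63 -0.    1.14 -0.16]
yaw tool z 9.3 toolx [ 0.162 -0.987  0.001] tooly [ 0.003 -0.001 -1.   ]
level w [-0.15  0.12  0.07]
area 59477.5 rect [306. 234.] [129. 561.] 90.0
ends [-145.4, -19.0, 28.0] [49.9, -18.9, 28.0]
```

View pics/wrist6.png

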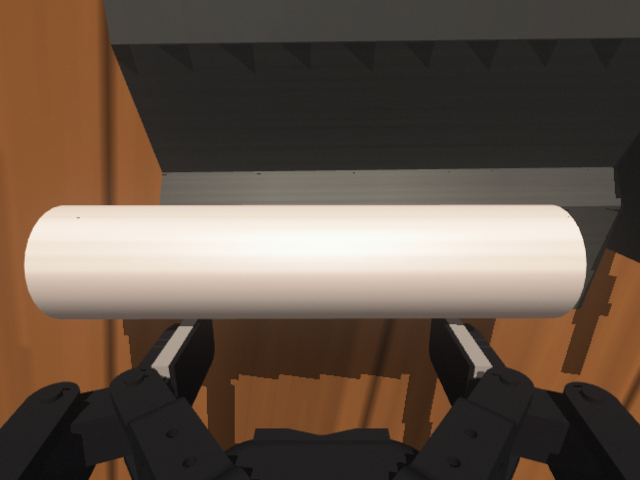

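move_arm([
  {"dx": -5,"dy": 0,"dz": 0,"wx": 0,"wy": 0,"wz": 0,"hand": -1},
  {"dx": -5,"dy": 0,"dz": 0,"wx": 0,"wy": 0,"wz": 0,"hand": -1},
  {"dx": -5,"dy": 0,"dz": 0,"wx": 0,"wy": 0,"wz": 0,"hand": -1},
  {"dx": -3,"dy": 0,"dz": 0,"wx": 0,"wy": 0,"wz": 0,"hand": -1},
  {"dx": 0,"dy": 0,"dz": 0,"wx": 0,"wy": 0,"wz": 0,"hand": -1},
])

```text
time_s: 5.97
position: [0.5955, 0.1001, 0.0094]
eef_rot: [-1.28, 1.087, -1.089]
force: [-0.3, 0.4, -0.2]
grip_width: 0.0858
```

Run:
```python
from h import *
p,Rt=st();level(Rt)
W=snap('wrist','wrist7');bar(W,.028)
```

```text
t 5.97 p [0.5955 0.1001 0.0094] V -43.1 -37.9 w 0.086 F [-0.3  0.4 -0.2] q [ 0.04  0.37  1.63  0.    1.14 -0.12]
yaw tool z 9.4 toolx [ 0.163 -0.987 -0.   ] tooly [ 0.002  0.    -1.   ]
level w [-0.11  0.16 -0.  ]
area 61531.0 rect [306. 228.] [111. 576.] 89.7
ends [-147.8, 3.5, 28.0] [51.6, 4.9, 28.0]
```

View pics/wrist7.png

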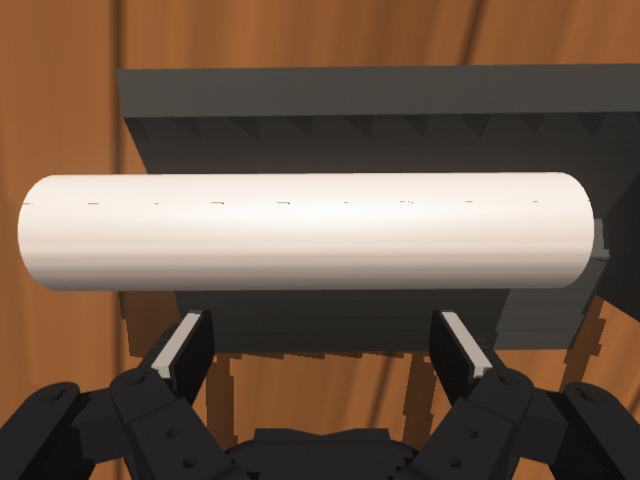

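move_arm([
  {"dx": 12,"dy": 0,"dz": 0,"wx": 0,"wy": 0,"wz": 0,"hand": -1},
  {"dx": 15,"dy": -5,"dz": 0,"wx": 0,"wy": 0,"wz": 0,"hand": -1},
  {"dx": 5,"dy": -40,"dz": 0,"wx": 0,"wy": 0,"wz": 0,"hand": -1},
  {"dx": 0,"dy": -40,"dz": 0,"wx": 0,"wy": 0,"wz": 0,"hand": -1},
  {"dx": 0,"dy": -20,"dz": -20,"wx": 0,"wy": 0,"wz": 0,"hand": 1},
  {"dx": 0,"dy": 0,"dz": -40,"wx": 0,"wy": 0,"wz": 0,"hand": 1},
  {"dx": 0,"dy": 0,"dz": -40,"wx": 0,"wy": 0,"wz": 0,"hand": 1},
  {"dx": 0,"dy": 0,"dz": -30,"wx": 0,"wy": 0,"wz": 0,"hand": 1},
])

```text
time_s: 6.68
position: [0.4725, 0.0371, 0.119]
eef_rot: [-1.281, 1.09, -1.09]
force: [0.3, -0.9, 0.8]
grip_width: 0.0387
```

move_arm([
  {"dx": 0,"dy": 0,"dz": 0,"wx": 0,"wy": 7.1,"wz": 0,"hand": 1},
  {"dx": 0,"dy": 0,"dz": 0,"wx": 0,"wy": 7.1,"wz": 0,"hand": 1},
  {"dx": 0,"dy": 0,"dz": 0,"wx": 0,"wy": 7.1,"wz": 0,"hand": 1},
  {"dx": 0,"dy": 0,"dz": 0,"wx": 0,"wy": 7.1,"wz": 0,"hand": 1},
  {"dx": 0,"dy": 0,"dz": 0,"wx": 0,"wy": 7.1,"wz": 0,"hand": 1},
  {"dx": 0,"dy": 0,"dz": 0,"wx": 0,"wy": 7.1,"wz": 0,"hand": 1},
  {"dx": 0,"dy": 0,"dz": 0,"wx": 0,"wy": 7.1,"wz": 0,"hand": 1},
  {"dx": 0,"dy": 0,"dz": 0,"wx": 0,"wy": 7.1,"wz": 0,"hand": 1},
])

```text
time_s: 7.35
position: [0.4675, 0.0264, 0.1241]
eef_rot: [-0.681, 1.792, -1.799]
force: [-0.3, 0.1, 0.5]
grip_width: 0.0002
```

Run:
```python
from h import *
p,Rt=st();level(Rt)
W=snap('wrist','wrist8'); T=snap('top','top8');S=snap('side','side8')
a=np.hstack([cv2.imread('pics/top8.png')[150:330,160:400],cv2.imread('pics/side8.png')[140:320,200:440]]);cv2.imwrite('pics/c8.png',cv2.resize(a,None,fx=1.6,fy=1.6))
```

```text
t 7.35 p [0.4675 0.0264 0.1241] V -181.2 -90.2 w 0.0 F [-0.3  0.1  0.5] q [-0.11 -0.01  1.83 -0.    1.32  0.73]
yaw tool z -48.2 toolx [-0.746 -0.666 -0.003] tooly [ 0.005 -0.002 -1.   ]
level w [ -0.29 -57.41  -0.14]
```

View pics/c8.png

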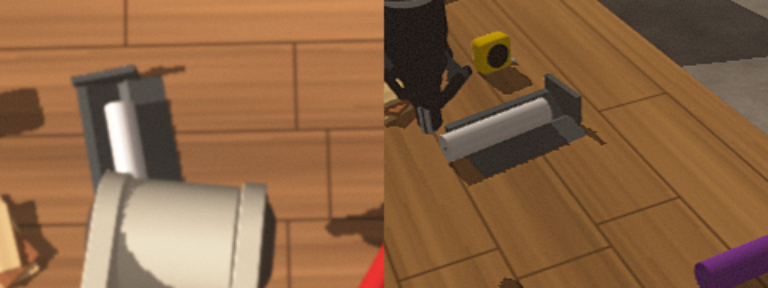

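View pics/wrist8.png

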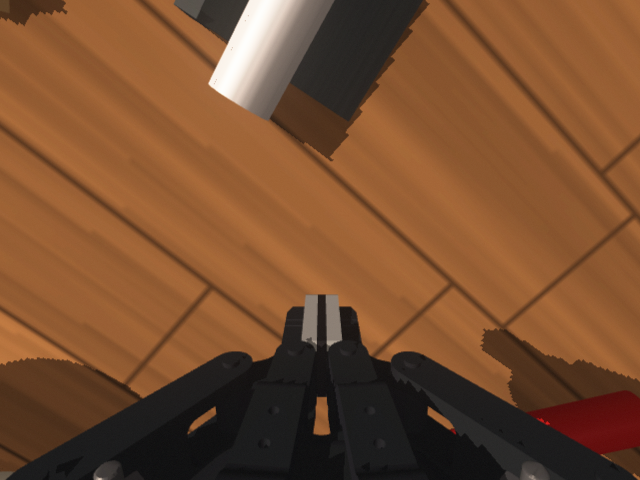

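move_arm([
  {"dx": 0,"dy": 0,"dz": 0,"wx": 0,"wy": 7.1,"wz": 0,"hand": 1},
  {"dx": 0,"dy": 0,"dz": 0,"wx": 0,"wy": 7.1,"wz": 0,"hand": 1},
  {"dx": 0,"dy": 0,"dz": 0,"wx": 0,"wy": 7.1,"wz": 0,"hand": 1},
  {"dx": 0,"dy": 0,"dz": 0,"wx": 0,"wy": 7.1,"wz": 0,"hand": 1},
  {"dx": 0,"dy": 0,"dz": -30,"wx": 0,"wy": 4,"wz": 0,"hand": 1},
  {"dx": 0,"dy": 0,"dz": -30,"wx": 0,"wy": 0,"wz": 0,"hand": 1},
  {"dx": 0,"dy": 0,"dz": -25,"wx": 0,"wy": 0,"wz": 0,"hand": 1},
  {"dx": 0,"dy": 0,"dz": 0,"wx": 0,"wy": 0,"wz": 0,"hand": 1},
])

```text
time_s: 8.17
position: [0.4505, 0.1075, 0.1247]
eef_rot: [-0.188, 2.12, -2.126]
force: [-0.2, -0.6, -0.3]
grip_width: -0.0001
```

Run:
```python
from h import *
p,Rt=st();level(Rt)
togo(p,V(-170,0,60),Rt)
W=snap('wrist','wrist9')
```

```text
t 8.17 p [0.4505 0.1075 0.1247] V -185.0 -7.4 w -0.0 F [-0.2 -0.6 -0.3] q [ 0.07 -0.02  1.84 -0.    1.32  1.46]
yaw tool z -79.6 toolx [-0.983 -0.181 -0.005] tooly [ 0.006 -0.002 -1.   ]
level w [ -0.2  -88.76  -0.31]
tool mm [-14.8  64.8  -7.3]
```

View pics/wrist9.png

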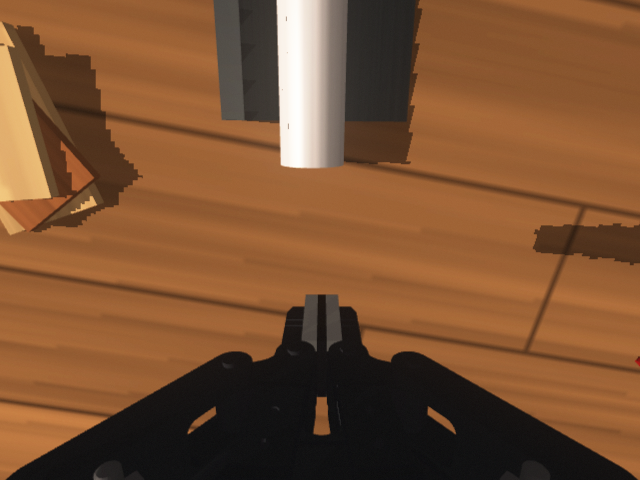

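Run:
```python
from h import *
W=load('wrist9')
for z in (.005,.025,.045): print(vf(onz(W,312,167,z)),vf(onz(W,281,150,z)),vf(onz(W,345,150,z)))
print('Vblock open end back/flat', vf(onz(W,222,121,.026)), vf(onz(W,406,121,0)))
```

```text
[-136.4, -1.0, 5.0] [-125.4, 20.4, 5.0] [-124.5, -23.4, 5.0]
[-134.2, -1.4, 25.0] [-124.0, 18.4, 25.0] [-123.1, -22.1, 25.0]
[-132.0, -1.7, 45.0] [-122.6, 16.4, 45.0] [-121.8, -20.8, 45.0]
Vblock open end back/flat [-107.3, 54.4, 26.0] [-104.7, -64.7, 0.0]
```

move_arm([
  {"dx": -3,"dy": 36,"dz": -3,"wx": 0,"wy": 1.2,"wz": 0,"hand": 1},
  {"dx": -3,"dy": 36,"dz": -3,"wx": 0,"wy": 0,"wz": 0,"hand": 1},
  {"dx": 0,"dy": 30,"dz": 0,"wx": 0,"wy": 0,"wz": 0,"hand": 1},
  {"dx": 0,"dy": 0,"dz": 0,"wx": 0,"wy": 0,"wz": 0,"hand": 1},
])

```text
time_s: 8.55
position: [0.4593, 0.1108, 0.0223]
eef_rot: [-0.176, 2.117, -2.127]
force: [-1.6, 0.6, -1.5]
grip_width: 0.0
```

Run:
```python
from h import *
p,Rt=st();level(Rt)
togo(p,V(-150,-1,18),Rt)
```

```text
t 8.55 p [0.4593 0.1108 0.0223] V -175.8 -5.5 w 0.0 F [-1.6  0.6 -1.5] q [ 0.08  0.11  1.94 -0.01  1.08  1.47]
yaw tool z -79.8 toolx [-0.984 -0.177 -0.012] tooly [ 0.013 -0.004 -1.   ]
level w [ -0.33 -89.01  -0.72]
tool mm [-25.8   4.6  -4.1]
```

move_arm([
  {"dx": -8,"dy": 4,"dz": -4,"wx": -0.3,"wy": 1,"wz": -0.7,"hand": 1},
  {"dx": -8,"dy": 2,"dz": -1,"wx": 0,"wy": 0,"wz": 0,"hand": 1},
  {"dx": -5,"dy": 0,"dz": 0,"wx": 0,"wy": 0,"wz": 0,"hand": 1},
  {"dx": -4,"dy": 0,"dz": 0,"wx": 0,"wy": 0,"wz": 0,"hand": 1},
  {"dx": -4,"dy": 0,"dz": 0,"wx": 0,"wy": 0,"wz": 0,"hand": 1},
  {"dx": -4,"dy": 0,"dz": 0,"wx": 0,"wy": 0,"wz": 0,"hand": 1},
  {"dx": -4,"dy": 0,"dz": 0,"wx": 0,"wy": 0,"wz": 0,"hand": 1},
])

```text
time_s: 9.13
position: [0.499, 0.119, 0.0216]
eef_rot: [-0.179, 2.13, -2.133]
force: [-4.1, 0.5, -1.3]
grip_width: -0.0
```

Run:
```python
from h import *
p,Rt=st();level(Rt)
W=snap('wrist','wrist10')
```

```text
t 9.13 p [0.499  0.119  0.0216] V -135.2 -3.9 w -0.0 F [-4.1  0.5 -1.3] q [ 0.08  0.19  1.84 -0.    1.11  1.49]
yaw tool z -80.3 toolx [-0.986 -0.169 -0.002] tooly [ 0.002 -0.001 -1.   ]
level w [ -0.09 -89.48  -0.12]
```

View pics/wrist10.png

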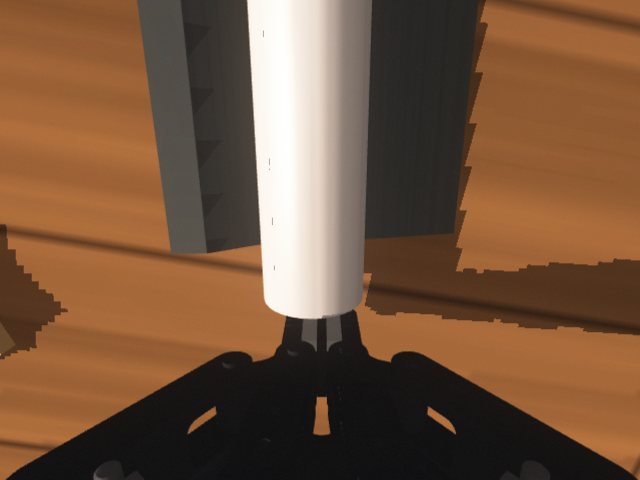

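move_arm([
  {"dx": -5,"dy": 0,"dz": -1,"wx": 0,"wy": 0,"wz": 0,"hand": 1},
  {"dx": -5,"dy": 0,"dz": -1,"wx": 0,"wy": 0,"wz": 0,"hand": 1},
  {"dx": -5,"dy": 0,"dz": 0,"wx": 0,"wy": 0,"wz": 0,"hand": 1},
  {"dx": -5,"dy": 0,"dz": 0,"wx": 0,"wy": 0,"wz": 0,"hand": 1},
  {"dx": -3,"dy": 0,"dz": 0,"wx": 0,"wy": 0,"wz": 0,"hand": 1},
])

```text
time_s: 9.6
position: [0.5234, 0.1252, 0.022]
eef_rot: [-0.18, 2.129, -2.134]
force: [-3.0, -1.4, 0.5]
grip_width: -0.0003
```

Run:
```python
from h import *
p,Rt=st()
```

```text
t 9.6 p [0.5234 0.1252 0.022 ] V -110.2 -1.6 w -0.0 F [-3.  -1.4  0.5] q [ 0.09  0.24  1.78 -0.    1.12  1.49]
yaw tool z -80.2 toolx [-0.986 -0.17  -0.002] tooly [ 0.002 -0.002 -1.   ]
```

move_arm([
  {"dx": -3,"dy": 0,"dz": 0,"wx": 0,"wy": 0,"wz": 0,"hand": 1},
  {"dx": -2,"dy": 0,"dz": 0,"wx": 0,"wy": 0,"wz": 0,"hand": 1},
])

```text
time_s: 9.77
position: [0.5266, 0.1257, 0.0214]
eef_rot: [-0.188, 2.131, -2.137]
force: [-38.0, -10.4, 20.1]
grip_width: 0.0001
```

move_arm([
  {"dx": -2,"dy": 0,"dz": 0,"wx": 0,"wy": 0,"wz": 0,"hand": 1},
])

```text
time_s: 9.85
position: [0.5264, 0.1257, 0.0209]
eef_rot: [-0.194, 2.133, -2.14]
force: [-24.1, -5.2, 14.5]
grip_width: -0.0001
```

move_arm([
  {"dx": -2,"dy": 0,"dz": 0,"wx": 0,"wy": 0,"wz": 0,"hand": 1},
])

```text
time_s: 9.93
position: [0.5263, 0.1258, 0.0204]
eef_rot: [-0.201, 2.135, -2.143]
force: [-22.7, -4.8, 13.4]
grip_width: 0.0
```

Run:
```python
from h import *
p,Rt=st()
```

```text
t 9.93 p [0.5263 0.1258 0.0204] V -107.2 -1.5 w 0.0 F [-22.7  -4.8  13.4] q [ 0.09  0.26  1.76 -0.    1.14  1.5 ]
yaw tool z -80.2 toolx [-0.985 -0.17   0.016] tooly [-0.016 -0.005 -1.   ]
```

move_arm([
  {"dx": 6,"dy": 0,"dz": 0,"wx": 0,"wy": 0,"wz": 0,"hand": 1},
  {"dx": 20,"dy": 0,"dz": 0,"wx": 0,"wy": 0,"wz": 0,"hand": 1},
  {"dx": 35,"dy": 0,"dz": 0,"wx": 0,"wy": 0,"wz": 0,"hand": 1},
  {"dx": 20,"dy": -35,"dz": 0,"wx": 0,"wy": 0,"wz": 0,"hand": 1},
  {"dx": 0,"dy": -40,"dz": 0,"wx": 0,"wy": 0,"wz": 0,"hand": 1},
  {"dx": 0,"dy": -40,"dz": 0,"wx": 0,"wy": 0,"wz": 0,"hand": 1},
  {"dx": 0,"dy": -40,"dz": 0,"wx": 0,"wy": 0,"wz": 0,"hand": 1},
  {"dx": 0,"dy": 0,"dz": 0,"wx": 0,"wy": 0,"wz": 0,"hand": 1},
])

```text
time_s: 10.6
position: [0.4447, 0.1129, 0.1813]
eef_rot: [-0.203, 2.137, -2.142]
force: [0.3, 0.4, 1.5]
grip_width: -0.0003
```

Run:
```python
from h import *
p,Rt=st()
W=snap('wrist','wrist11'); T=snap('top','top11');S=snap('side','side11')
a=np.hstack([cv2.imread('pics/top11.png')[170:300,180:320],cv2.imread('pics/side11.png')[160:290,220:360]]);cv2.imwrite('pics/c11.png',cv2.resize(a,None,fx=2.8,fy=2.8,interpolation=cv2.INTER_CUBIC))
```

```text
t 10.6 p [0.4447 0.1129 0.1813] V -189.9 -1.2 w -0.0 F [0.3 0.4 1.5] q [ 0.08 -0.06  1.76 -0.    1.46  1.48]
yaw tool z -80.2 toolx [-0.985 -0.171  0.018] tooly [-0.018 -0.004 -1.   ]
```

View pics/c11.png

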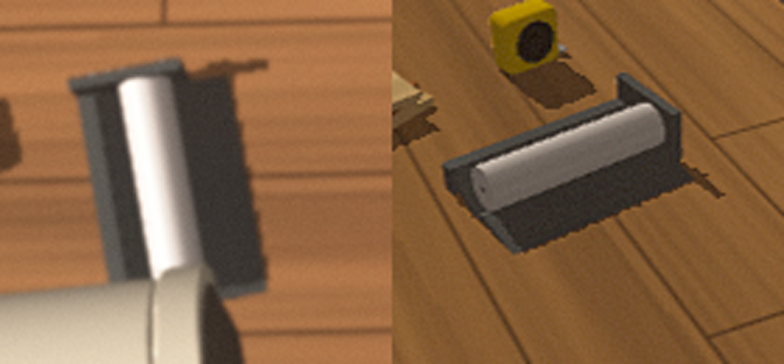

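View pics/wrist11.png

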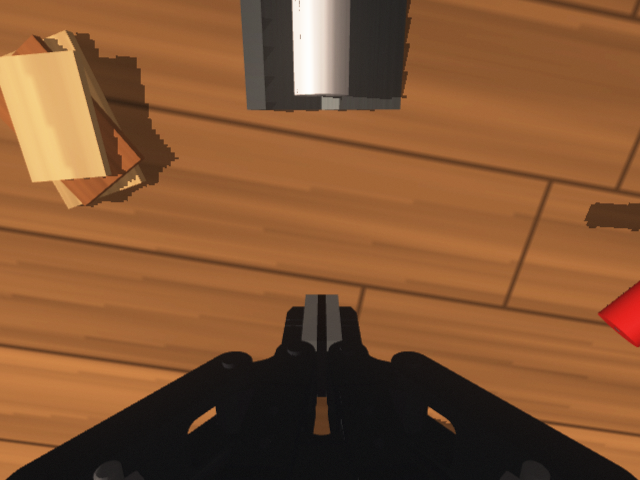

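View pics/side11.png

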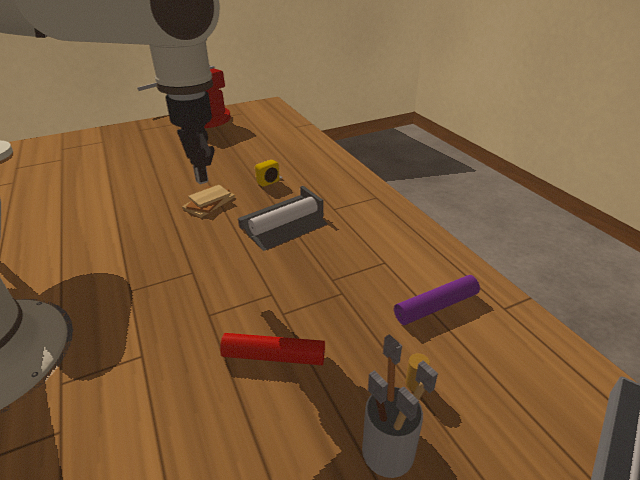

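Run:
```python
from h import *
W=load('wrist11')
print(vf(onz(W,323,96,.045)),vf(onz(W,323,96,.025)),vf(onz(W,256,109,.026)),vf(onz(W,323,109,.002)))
im=W['pixels'][50:130,220:430];cv2.imwrite('pics/w11z.png',cv2.resize(im,None,fx=3.8,fy=3.8,interpolation=cv2.INTER_CUBIC))
im=load('top11')['pixels'][180:240,195:275];cv2.imwrite('pics/t11z.png',cv2.resize(im,None,fx=8,fy=8,interpolation=cv2.INTER_CUBIC))
```

```text
[-97.3, -2.2, 45.0] [-96.6, -2.2, 25.0] [-106.2, 47.8, 26.0] [-105.4, -2.5, 2.0]
```

View pics/w11z.png

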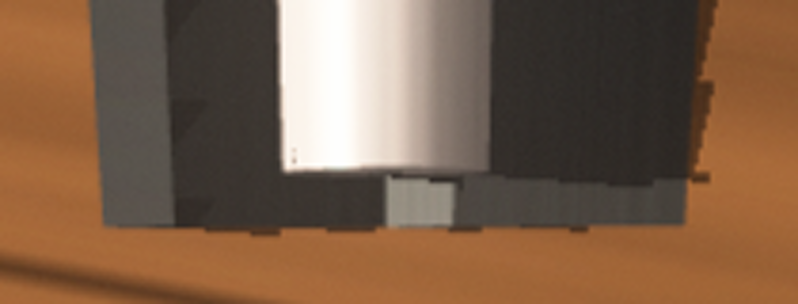

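View pics/t11z.png

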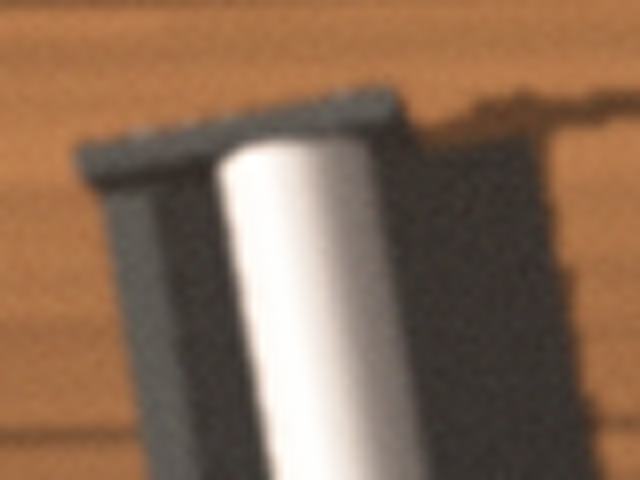

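```bash
python3 -c "
from station import workorder; print(workorder.job_done())"
```

```text
the job is handed in; nothing more can be done
None
```

I rolled the bar with both open fingertips across the bench, up the ramp and over the lip into the V. I then shut the fingers and pushed on the free end until the bar butted against the stop plate. After that I backed the gripper off and handed the job in at about 11 s.

**Butting against the stop:**
- The sliding force was about 4 N. It jumped to about 38 N and then held at about 23 N while the finger stopped advancing, which shows a hard stop.
- In the wrist picture the free end lies about 9 mm inside the V's open end, against the nominal 10 mm. That is within the 2 mm calibration.
- The bar's axis measured 1.5–2 mm off the V's centre line.
- The top view shows no gap at the stop plate. The side view shows the bar lying down in the V.

**Other things on the bench:** by eye in the last pictures, the tin, brass stub, offcuts, tape and the red and purple bars looked as they did at the start. I did not measure their positions again.

**Failures and disagreements:** the first move call was refused for missing keys and moved nothing. Heights measured from the two fixed cameras (top and side) differed from the given ones by up to 2.5 mm. The bar's axis was the exception, at 21 and 27 mm at its two ends against the nominal 20 mm, measured with the top and wrist cameras.

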